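# Shut the drawer, lift the sagging bolt over its keeper, hold the gate ajar

## Task

The board drawer under the test cage is loaded: push it fully home first. Then take the red handle of the sagging bolt on top of the cage's gate, lift the bolt over the bent lip of its keeper while pulling it back, without forcing it against the keeper, and swing the gate ajar, about a hand's width (80 mm) at its free edge. It springs shut if let go, so finish still holding it there, steady, with the gripper, and leave the other things on the bench and on the cage roof where they are.

Things in the scene. Friction and masses are not known exactly. Their poses are not given: they have to be found in the camera images.
- cage: grey bench test cage, fixed to the bench, 240 mm deep (x) by 340 mm wide (y). Origin under its centre at bench height; its x axis points from its front to its back (front, with drawer and gate, faces the robot), y to the left of someone looking at it from the robot, z up. Lower part: a base 65 mm high holding the drawer. Upper part: a see-through cage set 70 mm back from the base's front, its clear roof 165 mm above the bench; the gate is the front wall of this upper part
- drawer_front (a point): middle of the drawer's flat aluminium front face, 31 mm above the bench; the front is 336 mm wide and 54 mm high (4 to 58 mm above the bench). It travels along the cage's x axis; when shut this point is 132 mm in front of the cage's origin
- drawer (a joint): how far the drawer is open, m: 0 fully home, 0.10 at most; it stays where it is left and pushes home with about 3 to 5 N against a firm stop
- gate_hinge (a point): point on the upright hinge line of the blue gate, at its left (+y of the cage) end, at the gate's top, 165 mm above the bench; in the cage's frame x = -50 mm, y = +140 mm
- gate_edge (a point): top of the gate's free (right hand) edge, 232 mm from the hinge line, 165 mm above the bench
- gate (a joint): opening angle of the gate, rad: 0 shut; it grows as the free edge swings out towards the robot (clockwise from above), 1.3 at most. A closing spring of 0.18 N m plus 0.6 N m per rad pulls it shut. 80 mm at the free edge is 0.35 rad. It cannot open while the bolt's collar is in the keeper
- bolt_handle (a point): grip point on the bolt's upright red handle, a round post 18 mm in diameter that stands on the rod directly above the gate's top rail, from 205 to 273 mm above the bench; this point is 252 mm above the bench while the bolt sags, 21 mm below the post's top. Bolt in keeper: 180 mm from the hinge line; less by as much as the bolt is drawn. Two dark guide loops on the gate, 206 and 95 mm from the hinge line, reach up to 213 mm. The post turns with the gate and stays upright
- bolt (a joint): how far the bolt is drawn along the gate towards the hinge (+y of the cage while the gate is shut), m: 0 to 0.003 at the start, 0.040 fully back. It slides with about 2 N of friction. Its collar has left the keeper at 0.028
- bolt_lift (a joint): how far the bolt is lifted in its worn guides, m: 0 sagging under its own weight (250 g), 0.014 at most. The collar on its nose (brass, 26 mm across, 16 mm long) hangs 8 mm below the top of the keeper's lip, so it is caught on the lip unless lifted more than 8 mm; once the bolt is drawn 0.022 it has passed the lip and may sag again
- keeper: yellow bent keeper on the cage, beside the free edge of the gate; its origin is the middle of the top edge of its bent lip, 181 mm above the bench, in the cage's frame x = -50 mm, y = -105 mm. The keeper is open above; two upright yellow cheeks 32 mm apart, up to 212 mm above the bench, keep the collar, and with it the gate, from coming forward
- solder_spool: black-flanged spool of silvery solder, 60 mm across, 44 mm high, standing on the cage roof; origin under its centre; not part of the job
- wire_spool: black-flanged spool of blue wire, 60 mm across, 44 mm high, on the bench; origin under its centre; not part of the job
- flux_jar: amber jar with white cap, 52 mm across, 55 mm high; origin under its centre; not part of the job
- meter: yellow hand multimeter lying flat, 140 x 75 x 34 mm; origin under its centre; not part of the job
- screwdriver: red-handled screwdriver lying on the bench, 180 mm long; origin near its middle, on its underside; not part of the job
- parts_tray: blue divided parts tray, 120 x 90 x 30 mm; origin under its centre; not part of the job
- cleaner: white bottle with red cap, 56 mm across, 130 mm high; origin under its centre; not part of the job

How it is judged:
By the outcome, as a careful person would: the job done as asked, in the order asked, and still so for the second after the job is handed in, while the arm keeps its last pose, push and grip.
It also fails if it takes over 48 s, if anything falls off the work surface, if the arm or the gripper's body presses on something with over 40 N, if the wrist force passes 120 N, or if a joint passes its speed limit or range.

## Robot

A 6-joint arm with a two-finger parallel gripper is mounted at the origin on the work surface. World frame = base frame: x ahead of the robot, y to its left, z up, the work surface at z = 0. Lengths are in m, angles in rad, forces in N, time in s.
With the tool pointing down it reaches from about 0.275 to 0.75 m from the base axis. Payload 10.2 kg.
Tool frame: the origin (TCP) lies midway between the tips of the shut fingers; the grasp point (between the pads) lies 19 mm behind it; z points along the fingers, y is the direction in which the jaws open and shut (so a half turn about z gives the same grasp; the last joint's range is limited). The gripper opens to 85 mm and grips with 20 to 120 N. Pads are 22 mm wide; open, the fingers measure 114 mm over their backs; the gripper's body (76 mm by 85 mm) begins 54 mm behind the grasp point. The pads swing forward as they close: fully open they stand 13 mm farther back than shut.
Start: joints at [0.929, 0.313, 1.498, -0, 1.331, -0.223], TCP at [0.214, 0.48, 0.231] pointing down, gripper open.
Joint ranges: [-2.94, 2.94], [-0.97, 2.17], [0.19, 2.56], [-1.23, 4.37], [0.02, 3.11], [-2.88, 2.88]. Speed limits (rad/s): [2.39, 2.39, 3.01, 3.14, 3.14, 3.14].

## Interface

Orientations are given as a unit quaternion [x, y, z, w].
In Python, from workcell import ctrl, get_image, job, models gives the robot as it stands.
- The arm moves only by the tool servo_tool, never from a script. Its argument "targets" is a list of rows, each a list of 4 numbers: the shift along the tool's x, y, z in m, then the turn about the tool's z in rad. A call has 1 to 5 rows; each row is the pose to reach, as a shift and turn from the pose commanded when the call began, along the tool's axes at that moment; what a row does not reach only later rows make up. A row lasts 1/8 s, in which the tool goes at most 62.5 mm and 10.7 degrees, less where a joint would pass 70% of its speed; a pose out of reach is approached as far as the arm can. A call with a gripper value outside its range is refused whole. "fingers" is the closure in counts, from 0 (fully open) to 255 (shut), set as the call begins (left out, the last holds). The fingers move at their own pace and stop on an object; "force" is the grip in N (left out, the last holds). Time passes only in rows, so rows that repeat a pose let the fingers close. It gives the time, the measured TCP pose, the force and the opening at its end, in the units of the state.
- ctrl.read_state(): the state, without advancing time (a new reading comes with each control period).
- get_image(name): name is "scene" or "top" or "wrist"; returns a dict with "color" (384x512x3 uint8, red, green, blue), "fx", "fy", "cx", "cy" (pixels), "world_from_camera" (4x4, takes a point from camera to world coordinates). Camera axes: x right, y up, looking along -z (the intrinsics and any distortion apply to the point x, -y, -z); pixel columns grow to the right and rows downward; lengths in m; the calibration is good to about 2 mm. A picture is of the moment at which its call begins. There is no depth.
- job.finish_job(): hands the job in, once; it reports no verdict.
Trained networks look in a picture, given as the dict that the camera call returned (one of the last four; its "shot" number tells which), for a name from the list of things; names that differ only in an ending like _2 or _b are one class to them, and where a whole thing is asked for, a point or a joint stands for the part that bears it (a point fixed in the world has none). Each returns a list of dicts, best first, with "conf" (0 to 1); they miss things now and then, are a little off and sometimes report something else, mostly with a low value. They report only what shows in the picture. A call takes as long as a camera call.
- models.search_frame(thing, picture): "box" ([left, top, right, bottom] in pixels, round what is visible of it).
The state is a dict: "time": time; "q": joint angles; "qd": joint speeds; "tau": joint torques, N m; "ee_pos": TCP position; "tool_rot": TCP orientation; "ft_force": force on the tool from outside, world axes, zero at the start; "wrist_torque": the same for the moment, N m; "grip_width": finger opening in m.
Only numpy, scipy, OpenCV 4.12 (cv2) and the standard library are available. Lean on these libraries where they do the work, as an engineer would, in place of code of your own. Each camera call takes 0.05 s, during which the arm holds its last target. There are 200 camera calls.

## Working session

There is one attempt and no reset: what is moved stays moved. The work goes in short steps, Python scripts to look and compute and a tool call to move; the robot and the scene stay as the last step left them, time stands still between calls to the robot, and variables do not carry over. Pictures are saved under pics/ and viewed, about 8 in all and at most 12, crops included, and the job is handed in when it is done.

Besides the shell and the picture viewer there is one more tool, called by a JSON object that holds its "method" and its "body", one argument or row to a line. servo_tool: Moves the arm, as the interface text tells. Its arguments: {"type":"object","properties":{"targets":{"type":"array","items":{"type":"array","items":{"type":"number"}}},"fingers":{"type":"number"},"force":{"type":"number"}},"required":["targets"]}

```bash
mkdir -p pics; ls; cat > h.py <<'E'
import numpy as np, cv2
from workcell import ctrl, get_image, job, models
def save(p,n): cv2.imwrite('pics/'+n,cv2.cvtColor(p['color'],cv2.COLOR_RGB2BGR))
def ray(p,u,v):
    T=np.array(p['world_from_camera']); d=np.array([(u-p['cx'])/p['fx'],-(v-p['cy'])/p['fy'],-1.])
    return T[:3,3],T[:3,:3]@d
def atz(p,u,v,z):
    o,d=ray(p,u,v); return o+d*(z-o[2])/d[2]
def proj(p,X):
    T=np.array(p['world_from_camera']); c=T[:3,:3].T@(np.array(X)-T[:3,3])
    return np.array([p['cx']-p['fx']*c[0]/c[2],p['cy']+p['fy']*c[1]/c[2]])
E
python3 - <<'E'
from h import *
a=get_image('scene');b=get_image('top')
print([k for k in a])
for n,p in(('scene',a),('top',b)):
    save(p,n+'0.png'); print(n,p['fx'],p['cx'],p['cy'],np.round(p['world_from_camera'],3).tolist())
    for t in ['cage','drawer_front','gate_edge','bolt_handle','keeper','solder_spool','cleaner']:
        print(t,[(np.round(r['box']).tolist(),round(r['conf'],2)) for r in models.search_frame(t,p)[:2]])
s=ctrl.read_state();print(s)
cv2.imwrite('pics/both.png',np.vstack([cv2.imread('pics/scene0.png'),cv2.imread('pics/top0.png')])) 
E
```

```text
pics
['color', 'fx', 'fy', 'cx', 'cy', 'world_from_camera', 'shot']
scene 447.36701885610506 251.78924532005337 196.1194892406756 [[-0.895, -0.326, 0.304, 1.005], [0.446, -0.679, 0.584, 0.9], [0.016, 0.658, 0.753, 1.303], [0.0, 0.0, 0.0, 1.0]]
cage [([158.0, 186.0, 285.0, 305.0], 0.86), ([286.0, 265.0, 308.0, 287.0], 0.67)]
drawer_front [([224.0, 195.0, 290.0, 261.0], 0.9)]
gate_edge [([205.0, 184.0, 257.0, 251.0], 0.7)]
bolt_handle [([223.0, 196.0, 290.0, 260.0], 0.54), ([206.0, 184.0, 230.0, 217.0], 0.48)]
keeper [([196.0, 183.0, 217.0, 203.0], 0.68), ([205.0, 183.0, 258.0, 251.0], 0.25)]
solder_spool [([173.0, 205.0, 193.0, 231.0], 0.81), ([287.0, 267.0, 306.0, 287.0], 0.3)]
cleaner [([285.0, 321.0, 308.0, 351.0], 0.92)]
top 355.97903899036254 255.73280112528857 194.16058219986087 [[0.098, 0.97, -0.224, 0.328], [-0.995, 0.096, -0.018, -0.017], [0.005, 0.225, 0.974, 1.226], [0.0, 0.0, 0.0, 1.0]]
cage [([178.0, 112.0, 292.0, 219.0], 0.61)]
drawer_front [([194.0, 192.0, 293.0, 218.0], 0.71), ([194.0, 152.0, 275.0, 181.0], 0.39)]
gate_edge [([191.0, 151.0, 280.0, 182.0], 0.63)]
bolt_h
[... 226 characters left out ...]
 ([110.0, 160.0, 134.0, 182.0], 0.69)]
{'time': 0.8, 'q': array([ 9.28594334e-01,  3.12894055e-01,  1.49771960e+00, -4.39341492e-06,
        1.33105530e+00, -2.23384956e-01]), 'qd': array([ 0.00160413, -0.00023992, -0.00058796, -0.00028114, -0.00272211,
        0.00134212]), 'tau': array([-4.77859612e-05, -4.12127566e+01, -2.59899080e+01, -1.35873024e-04,
        3.98574748e-04,  1.48851734e-05]), 'ee_pos': array([0.21350226, 0.47960948, 0.23128983]), 'tool_rot': array([ 2.07880866e-01,  9.78154152e-01, -3.55313901e-05, -1.40651393e-05]), 'ft_force': array([-0.58964032, -0.43428265, -0.54654295]), 'wrist_torque': array([0.03750508, 0.02875424, 0.01180648]), 'grip_width': 0.08512702684311137}
```

```bash
python3 - <<'E'
import cv2
t=cv2.imread('pics/top0.png')[95:245,130:330]; cv2.imwrite('pics/t1.png',cv2.resize(t,(800,600),interpolation=cv2.INTER_CUBIC))
s=cv2.imread('pics/scene0.png')[165:315,140:340]; cv2.imwrite('pics/s1.png',cv2.resize(s,(800,600),interpolation=cv2.INTER_CUBIC))
E
```

```text
(no output)
```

View pics/t1.png

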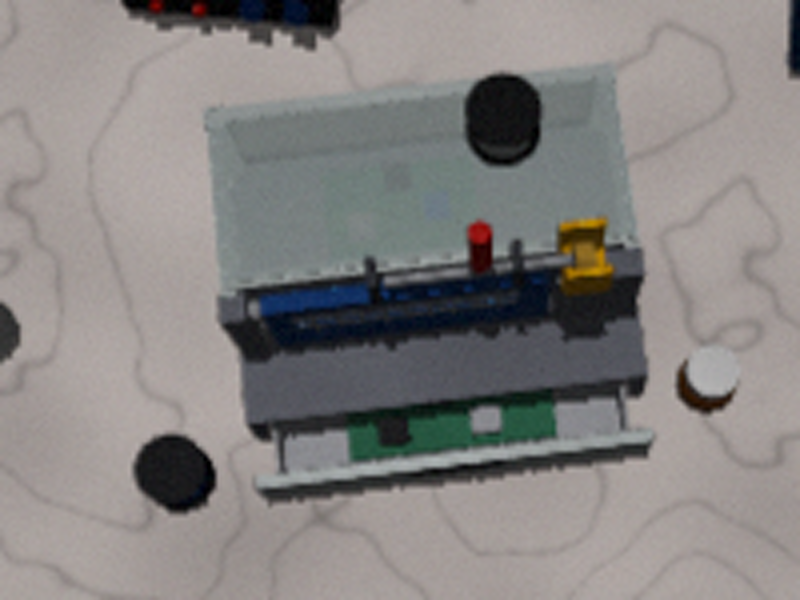

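View pics/s1.png

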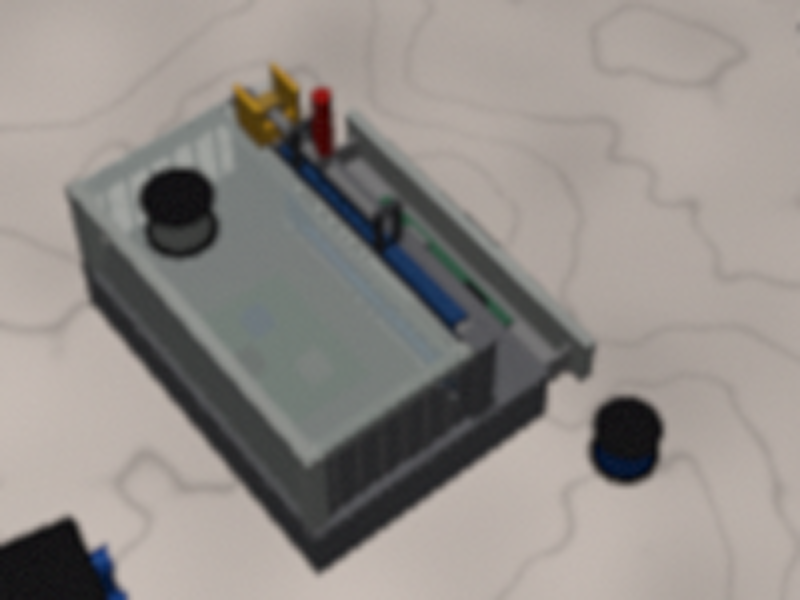

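View pics/top0.png

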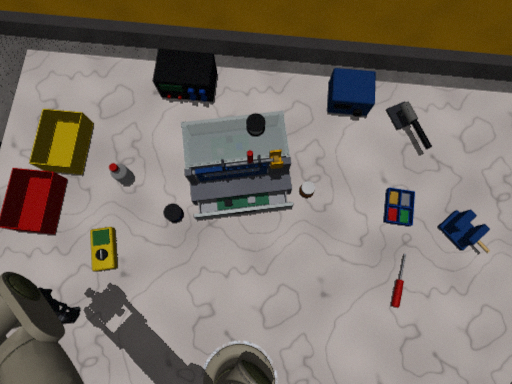

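```bash
cat > fit.py <<'E'
from h import *
from scipy.optimize import least_squares
a=get_image('scene');b=get_image('top')
T=lambda u,v:(b,130+u/4,95+v/4); S=lambda u,v:(a,140+u/4,165+v/4)
O=[(T(207,110),(.12,.17,.165)),(T(613,65),(.12,-.17,.165)),(T(248,426),(-.12,.17,.065)),(T(645,382),(-.12,-.17,.065)),
 (T(480,230),(-.05,-.04,.273)),(S(321,95),(-.05,-.04,.273)),(S(68,190),(.12,-.17,.165)),(S(316,462),(.12,.17,.165)),(S(320,570),(.12,.17,0)),
 (T(258,486),('d',.168,.058)),(T(652,436),('d',-.168,.058)),(S(594,348),('d',.168,.058)),(S(350,115),('d',-.168,.058))]
def W(p,X):
    X=(-.132-p[3],X[1],X[2]) if X[0]=='d' else X
    c,s=np.cos(p[2]),np.sin(p[2]); return (p[0]+c*X[0]-s*X[1],p[1]+s*X[0]+c*X[1],X[2])
f=lambda p:np.concatenate([proj(o[0],W(p,X))-o[1:] for o,X in O])
r=least_squares(f,[.45,.0,0,.05],loss='soft_l1')
print(r.x); print(np.round(f(r.x).reshape(-1,2),1).tolist())
p=r.x
for n,X in dict(dfront=('d',0,.031),home=(-.132,0,.031),hinge=(-.05,.14,.165),handle=(-.05,-.04,.252),keeper=(-.05,-.105,.181)).items(): print(n,np.round(W(p,X),4))
for o,z in((T(480,230),.273),(T(600,230),.212)): print(np.round(atz(*o,z),3))
E
python3 fit.py
```

```text
[0.70087681 0.07809727 0.22410167 0.03490599]
[[-3.0, 0.7], [0.5, -0.2], [-1.4, 0.8], [0.4, -0.6], [-0.1, 1.6], [0.1, -1.3], [-1.0, -1.9], [-1.1, 1.4], [-0.0, 1.1], [-1.8, -0.1], [-0.1, 0.0], [-0.5, -1.3], [-0.4, -1.8]]
dfront [0.5381 0.041  0.031 ]
home [0.5722 0.0488 0.031 ]
hinge [0.621  0.2035 0.165 ]
handle [0.661 0.028 0.252]
keeper [ 0.6755 -0.0354  0.181 ]
[0.666 0.028 0.273]
[ 0.696 -0.058  0.212]
```

{"method": "servo_tool", "body": {
  "targets": [
    [-0.042,-0.031,0,0.093],
    [-0.084,-0.062,0,0.186],
    [-0.126,-0.093,0,0.278],
    [-0.168,-0.124,0,0.371],
    [-0.21,-0.155,0,0.464]
  ],
  "fingers": 255,
  "force": 40
}}

```text
time: 1.52
ee_pos: [0.343, 0.2511, 0.2315]
tool_rot: [0.429, 0.904, 0.0, 0.0]
ft_force: [0.6, -0.1, 0.4]
grip_width: 0.0
```

{"method": "servo_tool", "body": {
  "targets": [
    [-0.051,-0.009,0,0.093],
    [-0.102,-0.018,0,0.186],
    [-0.153,-0.027,0,0.278],
    [-0.204,-0.036,0,0.371],
    [-0.255,-0.044,0,0.464]
  ]
}}

```text
time: 2.15
ee_pos: [0.4709, 0.026, 0.2315]
tool_rot: [0.625, 0.781, 0.0, 0.0]
ft_force: [0.2, 0.7, 0.7]
grip_width: 0.0
```

```bash
python3 - <<'E'
from h import *
p=get_image('wrist'); save(p,'w1.png'); s=ctrl.read_state(); print(s['ee_pos'],s['tool_rot'],s['q'],s['ft_force'])
for t in ['drawer_front','bolt_handle']:
    print(t,[(np.round(r['box']).tolist(),round(r['conf'],2)) for r in models.search_frame(t,p)[:2]])
c=(.7009,.0781,.2241)
def W(X):
    k,l=np.cos(c[2]),np.sin(c[2]); return (c[0]+k*X[0]-l*X[1],c[1]+l*X[0]+k*X[1],X[2])
im=cv2.resize(cv2.imread('pics/w1.png'),(768,576))
for X in [(-.167,.168,.058),(-.167,-.168,.058),(-.12,.17,.065),(-.12,-.17,.065),(-.05,-.04,.273),(-.05,-.105,.181),(-.05,.14,.165)]:
    u=proj(p,W(X))*1.5; print(X,np.round(u))
    if abs(u).max()<2000: cv2.circle(im,tuple(int(v) for v in u),4,(255,0,255),1)
cv2.imwrite('pics/w1m.png',im)
E
```

```text
[0.47329356 0.02167131 0.23114538] [ 6.27663293e-01  7.78483906e-01 -3.81588708e-04  1.20531864e-03] [-0.20125355  0.19913702  1.64560367 -0.00185536  1.29506177 -0.41444914] [-1.2378837  -2.84179324 -1.28319055]
drawer_front [([304.0, 0.0, 395.0, 299.0], 0.91)]
bolt_handle []
(-0.167, 0.168, 0.058) [502. -32.]
(-0.167, -0.168, 0.058) [472. 478.]
(-0.12, 0.17, 0.065) [591. -40.]
(-0.12, -0.17, 0.065) [537. 487.]
(-0.05, -0.04, 0.273) [1086.  598.]
(-0.05, -0.105, 0.181) [768. 534.]
(-0.05, 0.14, 0.165) [884. -44.]
```

View pics/w1m.png

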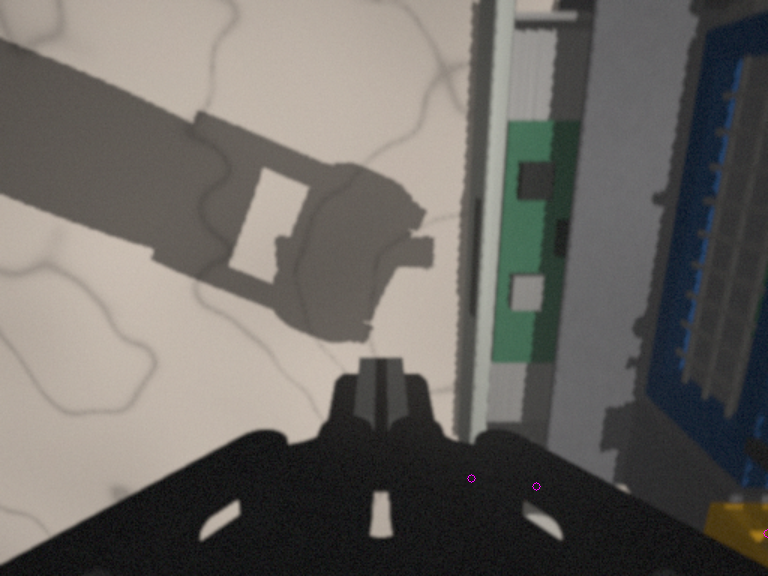

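{"method": "servo_tool", "body": {
  "targets": [
    [0,0,0.06,0],
    [0,0,0.12,0],
    [0,0,0.17,0],
    [0,0.01,0.2,0],
    [0,0.035,0.2,0]
  ]
}}

```text
time: 2.92
ee_pos: [0.5026, 0.0367, 0.0293]
tool_rot: [0.623, 0.782, -0.001, -0.002]
ft_force: [0.6, 0.3, 0.5]
grip_width: -0.0002
```

{"method": "servo_tool", "body": {
  "targets": [
    [0,0.008,0,0],
    [0,0.016,0,0],
    [0,0.024,0,0],
    [0,0.032,0,0],
    [0,0.04,0,0]
  ]
}}

```text
time: 3.55
ee_pos: [0.5436, 0.0445, 0.0313]
tool_rot: [0.624, 0.782, -0.0, -0.0]
ft_force: [-3.4, 0.5, 2.2]
grip_width: -0.0002
```

{"method": "servo_tool", "body": {
  "targets": [
    [0,0.003,0,0],
    [0,0.006,0,0],
    [0,0.009,0,0],
    [0,0.012,0,0],
    [0,0.014,0,0]
  ]
}}

```text
time: 4.18
ee_pos: [0.5572, 0.0474, 0.0313]
tool_rot: [0.624, 0.782, -0.0, 0.0]
ft_force: [-2.5, -0.5, 0.8]
grip_width: -0.0001
```

{"method": "servo_tool", "body": {
  "targets": [
    [0,0.002,0,0],
    [0,0.003,0,0],
    [0,0.004,0,0]
  ]
}}

```text
time: 4.55
ee_pos: [0.561, 0.0483, 0.0313]
tool_rot: [0.624, 0.782, -0.0, 0.0]
ft_force: [-2.6, -0.2, 1.1]
grip_width: 0.0001
```

{"method": "servo_tool", "body": {
  "targets": [
    [0,0.0015,0,0],
    [0,0.003,0,0]
  ]
}}

```text
time: 4.8
ee_pos: [0.5621, 0.0486, 0.0312]
tool_rot: [0.623, 0.782, -0.002, -0.002]
ft_force: [-18.5, -6.6, 12.7]
grip_width: -0.0
```

{"method": "servo_tool", "body": {
  "targets": [
    [0,0.0015,0,0],
    [0,0.003,0,0]
  ]
}}

```text
time: 5.05
ee_pos: [0.5621, 0.0487, 0.0312]
tool_rot: [0.623, 0.782, -0.005, -0.005]
ft_force: [-36.2, -12.4, 25.3]
grip_width: -0.0003
```

{"method": "servo_tool", "body": {
  "targets": [
    [0,-0.03,0,0],
    [0,-0.05,-0.04,0],
    [0,-0.05,-0.1,0],
    [0,-0.05,-0.16,0],
    [0,-0.05,-0.22,0]
  ]
}}

```text
time: 5.68
ee_pos: [0.5181, 0.0386, 0.2537]
tool_rot: [0.624, 0.782, 0.001, 0.001]
ft_force: [0.8, -0.2, 0.5]
grip_width: -0.0001
```

{"method": "servo_tool", "body": {
  "targets": [
    [0,0,-0.05,0],
    [-0.03,0,-0.07,0],
    [-0.06,0,-0.07,0],
    [-0.08,0.03,-0.07,0],
    [-0.08,0.06,-0.07,0]
  ],
  "fingers": 0
}}

```text
time: 6.3
ee_pos: [0.5956, -0.0275, 0.3214]
tool_rot: [0.625, 0.781, 0.0, 0.001]
ft_force: [-0.1, 0.6, -0.2]
grip_width: 0.0854
```

{"method": "servo_tool", "body": {
  "targets": [
    [0,0,0,0],
    [0,0,0,0]
  ]
}}

```text
time: 6.55
ee_pos: [0.594, -0.0261, 0.3214]
tool_rot: [0.624, 0.782, 0.0, 0.0]
ft_force: [-0.1, 0.5, 0.1]
grip_width: 0.0856
```

```bash
python3 - <<'E'
from h import *
p=get_image('wrist'); save(p,'w2.png'); s=ctrl.read_state(); print(s['time'],s['ee_pos'],s['tool_rot'],s['q'],s['ft_force'],p['fx'],np.round(p['world_from_camera'],4).tolist())
for t in ['drawer_front','bolt_handle','keeper']:
    print(t,[(np.round(r['box']).tolist(),round(r['conf'],2)) for r in models.search_frame(t,p)[:2]])
b=get_image('top'); save(b,'top2.png')
print([(np.round(r['box']).tolist(),round(r['conf'],2)) for r in models.search_frame('drawer_front',b)[:2]])
c=(.7009,.0781,.2241)
def W(X):
    k,l=np.cos(c[2]),np.sin(c[2]); return (c[0]+k*X[0]-l*X[1],c[1]+l*X[0]+k*X[1],X[2])
im=cv2.resize(cv2.imread('pics/w2.png'),(768,576))
for X in [(-.132,.168,.058),(-.132,-.168,.058),(-.12,.17,.065),(-.12,-.17,.065),(-.05,-.04,.273),(-.05,-.04,.213),(-.05,-.105,.181),(-.05,.14,.165)]:
    u=proj(p,W(X))*1.5; print(X,np.round(u))
    if abs(u).max()<2000: cv2.circle(im,tuple(int(v) for v in u),4,(255,0,255),1)
cv2.imwrite('pics/w2m.png',im)
E
```

```text
6.6 [ 0.59387682 -0.02606309  0.32165101] [6.23609979e-01 7.81735569e-01 1.12087566e-04 2.85420650e-04] [-2.40756163e-01  4.32719111e-01  1.09738025e+00 -3.58178223e-05
  1.61088105e+00 -4.64849566e-01] [-0.04802479 -0.52293231  1.05859839] 328.7723885508411 [[0.9751, -0.2121, -0.0644, 0.5778], [0.2217, 0.9333, 0.2825, 0.0473], [0.0002, -0.2897, 0.9571, 0.4636], [0.0, 0.0, 0.0, 1.0]]
drawer_front [([252.0, 1.0, 263.0, 227.0], 0.75)]
bolt_handle [([329.0, 39.0, 406.0, 239.0], 0.82)]
keeper [([316.0, 202.0, 380.0, 259.0], 0.87)]
[([110.0, 164.0, 135.0, 186.0], 0.73), ([194.0, 193.0, 291.0, 203.0], 0.67)]
(-0.132, 0.168, 0.058) [ 373. -117.]
(-0.132, -0.168, 0.058) [375. 337.]
(-0.12, 0.17, 0.065) [ 390. -126.]
(-0.12, -0.17, 0.065) [388. 343.]
(-0.05, -0.04, 0.273) [577. 241.]
(-0.05, -0.04, 0.213) [532. 219.]
(-0.05, -0.105, 0.181) [507. 318.]
(-0.05, 0.14, 0.165) [ 535. -159.]
```

View pics/w2m.png

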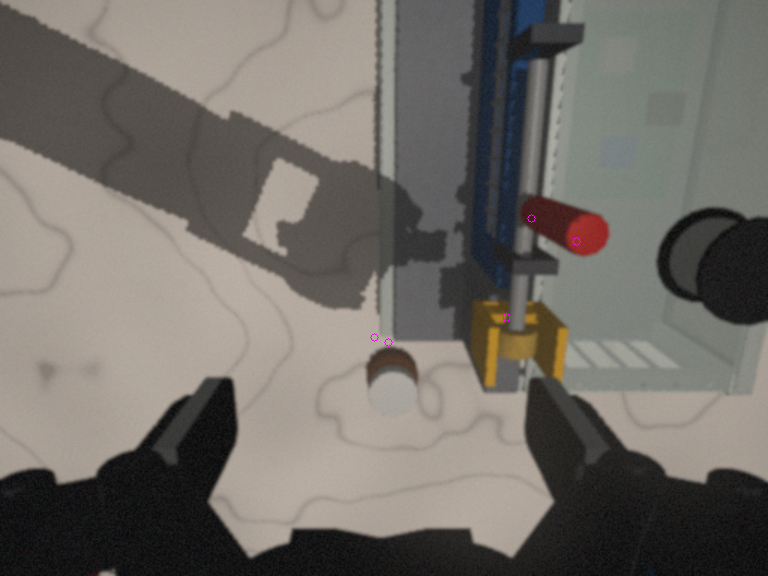

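```bash
python3 - <<'E'
from h import *
p=get_image('wrist'); s=ctrl.read_state()
X=atz(p,586/1.5,234/1.5,.273); Y=atz(p,530/1.5,212/1.5,.21)
t=.2241; R=np.array([[np.cos(t),np.sin(t)],[-np.sin(t),np.cos(t)]])
print(X,Y)
for Q in (X,Y): print('cage frame',R@(Q[:2]-[.7009,.0781]),'from tcp (x,y)',R@(Q[:2]-s['ee_pos'][:2]))
hsv=cv2.cvtColor(p['color'],cv2.COLOR_RGB2HSV); m=((hsv[...,0]<8)|(hsv[...,0]>172))&(hsv[...,1]>150)&(hsv[...,2]>60); m[230:]=0
v=np.argwhere(m); print(len(v), v.min(0),v.max(0), (v[:,::-1]+0.0).max(0)*1.5)
b=m&(p['color'][...,0]>150); w=np.argwhere(b); print(len(w), np.median(p['color'][m][:,0]), w.mean(0) if len(w) else 0)
for r in range(v.min(0)[0],v.max(0)[0]+1,2):
    c=np.where(m[r])[0]; print(r,c.min(),c.max(),end='; ')
E
```

```text
[0.66379899 0.03152794 0.273     ] [0.66029745 0.0307932  0.21      ]
cage frame [-0.04652294 -0.03716259] from tcp (x,y) [0.08076652 0.04071157]
cage frame [-0.05010021 -0.03710081] from tcp (x,y) [0.07718925 0.04077335]
806 [132 348] [169 404] [606.  253.5]
199 146.0 [153.2361809  387.17085427]
132 355 359; 134 354 366; 136 350 372; 138 353 372; 140 349 375; 142 354 393; 144 350 399; 146 349 401; 148 351 402; 150 354 403; 152 362 404; 154 361 404; 156 367 404; 158 368 404; 160 377 403; 162 376 402; 164 378 400; 166 380 398; 168 384 394;
```

{"method": "servo_tool", "body": {
  "targets": [
    [0.02,0.04,0,0],
    [0.041,0.079,0,0],
    [0.041,0.079,0.03,0],
    [0.041,0.079,0.06,0],
    [0.041,0.079,0.088,0]
  ]
}}

```text
time: 7.52
ee_pos: [0.6621, 0.0315, 0.2322]
tool_rot: [0.624, 0.782, -0.0, -0.0]
ft_force: [-0.2, 0.6, -0.2]
grip_width: 0.0857
```

{"method": "servo_tool", "body": {
  "targets": [
    [0,0,0,0],
    [0,0,0,0]
  ],
  "fingers": 150,
  "force": 20
}}

```text
time: 7.78
ee_pos: [0.6626, 0.0314, 0.2349]
tool_rot: [0.624, 0.782, 0.001, 0.001]
ft_force: [-0.6, 0.6, 1.5]
grip_width: 0.0517
```

```bash
python3 - <<'E'
from h import *
p=get_image('wrist'); save(p,'w3.png'); s=ctrl.read_state(); print(s['time'],s['ee_pos'],s['ft_force'],s['grip_width'],s['q'])
im=cv2.resize(p['color'][150:384,100:412,::-1],(780,585)); cv2.imwrite('pics/w3m.png',im)
E
```

```text
7.825 [0.66272083 0.03131885 0.23509262] [-0.87716388 -0.64735794 -0.17230972] 0.04403099716150812 [-1.28976076e-01  6.29804523e-01  1.00818741e+00 -1.14953672e-05
  1.50086837e+00 -3.52904774e-01]
```

View pics/w3m.png

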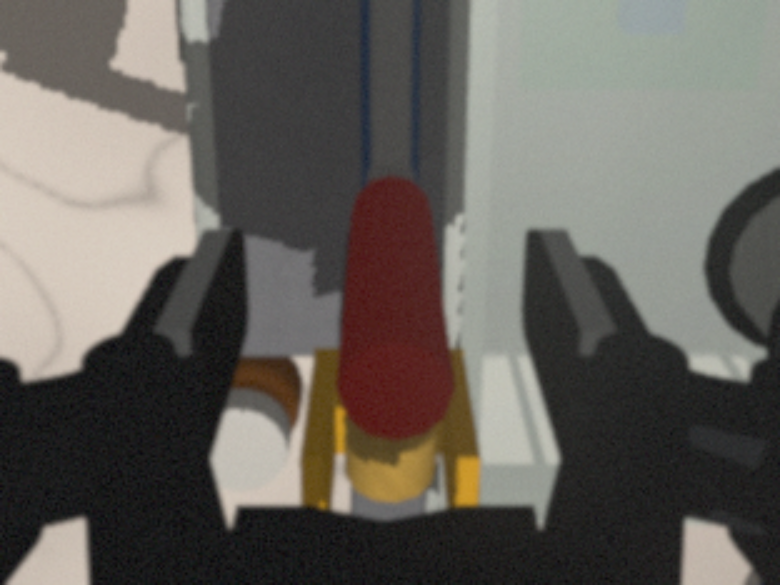

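{"method": "servo_tool", "body": {
  "targets": [
    [0,0.001,0,0],
    [0,0.001,0,0]
  ],
  "fingers": 190
}}

```text
time: 8.07
ee_pos: [0.6634, 0.0316, 0.2338]
tool_rot: [0.624, 0.782, 0.0, 0.0]
ft_force: [-0.4, -0.0, -0.5]
grip_width: 0.0216
```

{"method": "servo_tool", "body": {
  "targets": [
    [0,0,0,0]
  ],
  "fingers": 200
}}

```text
time: 8.2
ee_pos: [0.6634, 0.0317, 0.2336]
tool_rot: [0.624, 0.782, 0.0, 0.0]
ft_force: [1.1, 0.8, 0.4]
grip_width: 0.0185
```

{"method": "servo_tool", "body": {
  "targets": [
    [0,0,0,0],
    [0,0,0,0],
    [0,0,0,0]
  ],
  "fingers": 255,
  "force": 50
}}

```text
time: 8.57
ee_pos: [0.6634, 0.0316, 0.2337]
tool_rot: [0.624, 0.782, 0.0, 0.0]
ft_force: [2.1, -0.7, 4.1]
grip_width: 0.0169
```

{"method": "servo_tool", "body": {
  "targets": [
    [0,0,-0.003,0],
    [0,0,-0.006,0],
    [0,0,-0.009,0],
    [0,0,-0.0115,0],
    [0,0,-0.0115,0]
  ]
}}

```text
time: 9.2
ee_pos: [0.6632, 0.0317, 0.2449]
tool_rot: [0.624, 0.782, 0.0, 0.0]
ft_force: [2.5, -0.7, -3.7]
grip_width: 0.0165
```

{"method": "servo_tool", "body": {
  "targets": [
    [0.003,0,0,0],
    [0.006,0,0,0],
    [0.009,0,0,0],
    [0.012,0,0,0],
    [0.015,0,0,0]
  ]
}}

```text
time: 9.82
ee_pos: [0.6598, 0.0465, 0.2448]
tool_rot: [0.624, 0.782, -0.0, 0.0]
ft_force: [1.8, -0.1, -3.2]
grip_width: 0.0168
```

{"method": "servo_tool", "body": {
  "targets": [
    [0.004,0,0,0],
    [0.008,0,0,0],
    [0.012,0,0,0],
    [0.016,0,0,0],
    [0.019,0,0,0]
  ]
}}

```text
time: 10.45
ee_pos: [0.6556, 0.0651, 0.2448]
tool_rot: [0.624, 0.782, 0.0, -0.0]
ft_force: [2.0, -1.6, -2.7]
grip_width: 0.0167
```

{"method": "servo_tool", "body": {
  "targets": [
    [0,-0.0036,0,0.025],
    [0.0002,-0.0072,0,0.05],
    [0.0004,-0.0109,0,0.075],
    [0.0007,-0.0145,0,0.1]
  ]
}}

```text
time: 10.95
ee_pos: [0.6411, 0.0623, 0.2449]
tool_rot: [0.663, 0.749, 0.0, 0.0]
ft_force: [2.3, 2.2, -2.7]
grip_width: 0.0165
```

```bash
python3 - <<'E'
from h import *
p=get_image('wrist'); s=ctrl.read_state(); print(s['time'],s['ee_pos'],s['tool_rot'],s['ft_force'],s['wrist_torque'],s['q'])
im=cv2.resize(p['color'][::,:,::-1],(768,576)); cv2.imwrite('pics/w4m.png',im)
E
```

```text
11.0 [0.64082888 0.06219066 0.24495197] [ 6.62963290e-01  7.48651905e-01 -1.00783009e-05 -3.87701130e-05] [ 2.34866713  0.75520749 -3.21621353] [ 0.30681479 -0.48550086 -0.13632771] [-8.49000016e-02  5.78021273e-01  1.06770335e+00  3.02141033e-05
  1.49594227e+00 -2.06158536e-01]
```

View pics/w4m.png

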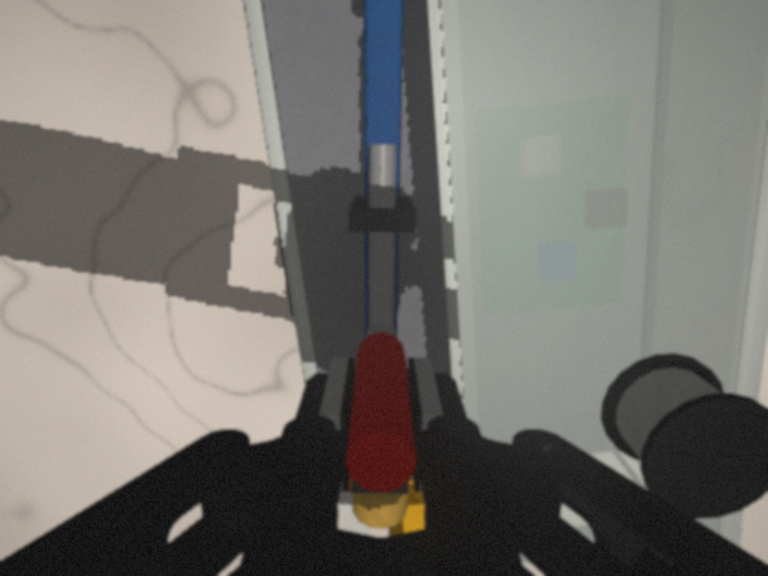

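{"method": "servo_tool", "body": {
  "targets": [
    [0.0002,-0.0072,0,0.05],
    [0.0007,-0.0145,0,0.1],
    [0.0016,-0.0217,0,0.15],
    [0.0029,-0.0288,0,0.2],
    [0.0045,-0.0359,0,0.25]
  ]
}}

```text
time: 11.62
ee_pos: [0.6052, 0.0621, 0.245]
tool_rot: [0.751, 0.66, 0.0, 0.0]
ft_force: [4.2, 1.1, -3.1]
grip_width: 0.0167
```

{"method": "servo_tool", "body": {
  "targets": [
    [0,0,0,0],
    [0,0,0,0],
    [0,0,0,0]
  ]
}}

```text
time: 12.0
ee_pos: [0.6054, 0.0621, 0.2447]
tool_rot: [0.75, 0.661, -0.0, 0.0]
ft_force: [3.6, -0.5, -2.7]
grip_width: 0.0167
```

```bash
python3 - <<'E'
from h import *
b=get_image('top');a=get_image('scene');p=get_image('wrist');s=ctrl.read_state(); print(s['time'],s['ee_pos'],s['tool_rot'],s['ft_force'],s['wrist_torque'],np.abs(s['qd']).max())
t=.2241; R=np.array([[np.cos(t),np.sin(t)],[-np.sin(t),np.cos(t)]])
c=R@(s['ee_pos'][:2]-[.7009,.0781])-[.0035,.002]; v=c-[-.05,.14]; print('cage',c,'r',np.hypot(*v),'theta',np.arctan2(-v[0],-v[1]))
c1=cv2.resize(b['color'][95:245,130:330,::-1],(400,300),interpolation=cv2.INTER_CUBIC)
c2=cv2.resize(a['color'][165:315,140:340,::-1],(400,300),interpolation=cv2.INTER_CUBIC)
c3=cv2.resize(p['color'][:,:,::-1],(400,300))
c4=cv2.resize(b['color'][:,:,::-1],(400,300))
cv2.imwrite('pics/f.png',np.vstack([np.hstack([c1,c2]),np.hstack([c3,c4])]))
E
```

```text
12.15 [0.60536317 0.06205531 0.24472226] [ 7.50223170e-01  6.61184665e-01 -5.23414026e-05  1.75463283e-04] [ 2.73679788 -0.48673801 -3.45859018] [-0.21940564 -0.66948349 -0.13591904] 0.0017514553763074666
cage [-0.10021348  0.00358757] r 0.145360742460343 theta 0.35270805400182365
```

View pics/f.png

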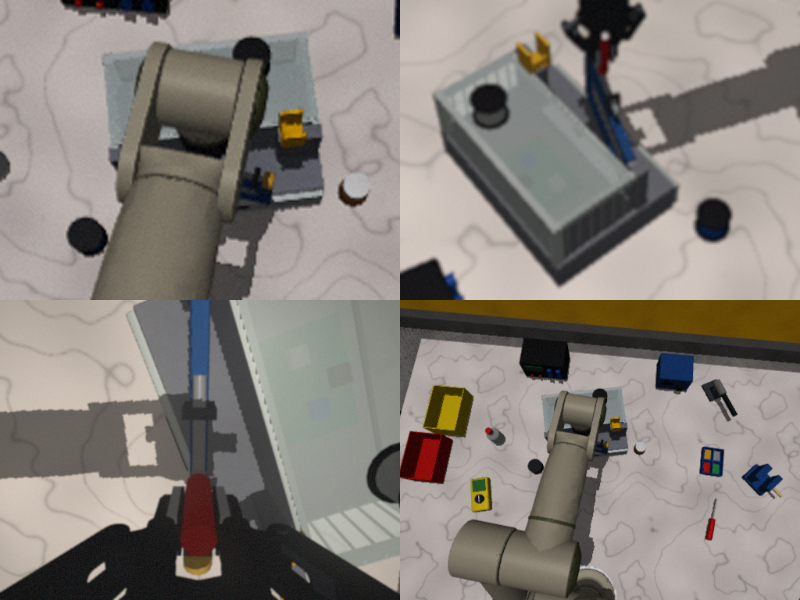

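The montage shows four things:
- The drawer is home, with its front flush against the base.
- The gate is ajar, with the collar clear of the keeper.
- The red post is held centred between the pads.
- The spools and the jar are where they were.

The gate angle works out at about 0.353 rad and the arm is steady, so I'm handing the job in.

```bash
python3 - <<'E'
from workcell import job
print(job.finish_job())
E
```

```text
the job is handed in; nothing more can be done
None
```

The job is handed in at about 12.2 s of the 48 s allowed. The drawer is home, and the gate is ajar and still held by the gripper.

- **Drawer:** I pushed it with shut fingers until it met the firm stop. The force rose from about 3 N to about 46 N at the fingertips, and the pictures show the front flush with the base. I pushed one step further than needed after the stop.
- **Bolt:** I gripped the red post, lifted it about 11 mm and drew it about 34 mm. The sideways force stayed around 2 N throughout, so it was not forced against the keeper.
- **Gate:** I swung it to about 0.35 rad, which is about 81 mm at the free edge. I worked that out from the tool position, and it agrees with the tool's turn and the pictures. At the end the arm was still, holding against about 3 N, with the bolt still lifted.
- **Other things:** In the last pictures the spools, jar and other items on the bench and roof are where they were.
- **Disagreement:** The first camera fit put the cage about 4 mm nearer the robot than it really is, and the handle about 2 mm off sideways. The wrist camera showed both, the drawer stop bore out the 4 mm, and I corrected for them before gripping.

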